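Rebuild the balance after cleaning and set on the check weight

ROBOT

A 6-joint arm with a two-finger parallel gripper is mounted at the origin on a cart in front of the work surface, level with it; the furniture and walls round the work are solid. World frame = base frame: x ahead of the robot, y to its left, z up, the work surface at z = 0. Lengths are in m, angles in rad, forces in N, time in s.
With the tool pointing down it reaches from about 0.275 to 0.85 m from the base axis. Payload 19 kg.
Tool frame: the origin (TCP) lies at the very end of the fingers, on their centre line; the grasp point (between the pads) lies 19 mm behind it; z points along the fingers, y is the line along which they close (so a half turn about z gives the same grasp; the last joint's range is limited). The gripper opens to 85 mm and grips with 20 to 120 N. Pads are 22 mm wide; open, the fingers measure 114 mm over their backs; the gripper's body (76 mm by 85 mm) begins 54 mm behind the grasp point. The pads swing forward as they close: fully open they stand 13 mm farther back than shut.
Start: joints at [1.12, 0.15, 1.437, -0, 1.554, -0.134], TCP at [0.179, 0.546, 0.231] pointing down, gripper open.
Joint ranges: [-2.8, 2.8], [-0.68, 2.1], [0.12, 2.68], [-1.39, 4.53], [0.16, 2.79], [-2.81, 2.81]. Speed limits (rad/s): [1.89, 1.89, 2.22, 3.01, 3.01, 3.01].

INTERFACE

Orientations are given as a unit quaternion [x, y, z, w].
In Python, from workcell import * gives the robot as it stands. The module is installed in compiled form; this text tells all that it offers.
- The arm moves only by the shell command python3 -m inch 'ROWS' [FORCE]. ROWS is text: rows parted by semicolons, each of 7 numbers parted by spaces: the opening, from 0 (shut) to 1 (fully open), then the shift along the world's x, y, z in m, then the turn, a rotation vector about the world's x, y, z in rad. In form: hand tx ty tz rx ry rz; .... A call has 1 to 5 rows; each row shifts and turns the commanded pose from where the row before left it; what a row does not reach is not made up. A row lasts 1/12 s, in which the tool goes at most 41.7 mm and 7.16 degrees, less where a joint would pass 70% of its speed; a pose out of reach is approached as far as the arm can. A call is refused whole if a number of a shift passes 0.0417 or a number of a turn 0.125, either way. A call with a gripper value outside its range is refused whole. The fingers move at their own pace and stop on an object; FORCE is the grip in N (left out, the last holds). Time passes only in rows, so rows that do not move let the fingers close. It gives the time, the measured TCP pose, the force, the opening and the grip force at its end, in the units of the state.
- get_state(): the state, without advancing time (a new reading comes with each control period).
- get_image(name): name is "side" or "top" or "wrist"; returns (picture, depth): 420x560x3 uint8, red, green, blue; 420x560 float32, m along the optical axis (not along the pixel's ray), 0 where there is no reading.
- camera_info(name): a dict with "camera_matrix" (3x3 intrinsics, pixels), "camera_from_world" (4x4, takes a point from world to camera coordinates); the wrist camera has in their place "hand_eye" (4x4, takes a point from camera to tool coordinates, whose origin is the TCP and whose axes are the flange's). Camera axes: x right, y down, z forward; pixel columns grow to the right and rows downward; lengths in m; the calibration is good to about 2 mm. A picture is of the moment at which its call begins: read the wrist's pose just before it. camera_info takes no time and is no camera call.
- sign_off(): hands the job in; it is judged then, once.
The state is a dict: "time_s": time; "joints": joint angles; "qd": joint speeds; "effort": joint torques, N m; "position": TCP position; "tool_rot": TCP orientation; "wrist_force": force on the tool from outside, world axes, zero at the start; "wrist_torque": the same for the moment, N m; "opening": opening from 0.0 (shut) to 1.0 (fully open); "grip_force": force on a finger pad.
Only numpy, scipy, OpenCV 4.12 (cv2) and the standard library are available. Lean on these libraries where they do the work, as an engineer would, in place of code of your own. Each camera call takes 0.05 s, during which the arm holds its last target. There are 200 camera calls.

TASK

The balance has been cleaned: put it together again on its post, first the drip tray flat on the deck, next the pan support down on the post, then the weighing pan flat on the support. Last, stand the 200 g weight, the largest of the three brass ones, in the middle of the pan for a check. Set everything down gently, never dropping it or pressing hard on the load cell, let go of each part before taking the next, and leave the two smaller weights standing where they are.

Things in the scene. Friction and masses are not known exactly. Their poses are not given: they have to be found in the camera images.
- balance: White compact balance, fixed, in a new place and yaw each time: 160 mm wide, 216 deep, flat deck 60 mm above the bench, grey sloping console with a blank display at its front (-x side). Origin: middle of its underside; x to its back, z up. The load cell's post stands on the deck 25 mm behind the middle (+x).
- balance_seat (a point): Middle of the flat top of the round aluminium shoulder (28 mm diameter, 6 high) on the deck, 66 mm above the bench; axes as the balance. Here the pan support stands. The steel post rises 17 mm above this point, 10 mm diameter up to 12 mm, then tapering to a 4 mm tip. The deck lies 6 mm below this point.
- drip_tray: Round shallow steel dish, 100 mm diameter, rim 6 mm high, 2 mm floor. Raised collar in the middle round a through hole: 40 mm outside, 34 bore, 18 high; grip the collar outside, by its top 10 mm (27 mm free to the rim). Home: flat on the deck, hole round the shoulder (3 mm to spare), origin 6 mm below balance_seat. 60 to 130 g. Origin: middle of underside, z up; round, any yaw will do.
- pan_support: Aluminium disc, 50 mm diameter, 8 thick, with dark dots on top, on a 26 mm hub; stands on the hub, disc 22 to 30 mm above its origin: grip the disc's rim. 13.6 mm bore from below, 22 deep, goes over the post. Home: hub inside the tray's collar on the shoulder, origin at balance_seat, disc 10 mm clear above the collar. 50 to 100 g. Origin: middle of underside, z up; round, any yaw.
- pan: Plain round steel weighing pan, 62 mm diameter, 12 mm high: flat top, skirt turned down all round (57 mm inside, 10 deep). Grip across the skirt. Home: the top lies on the support's disc, the skirt round the disc (3.5 mm to spare), origin 20 mm above the support's origin, upper face 32 mm above it. 55 to 115 g. Origin: middle of the skirt's lower edge, z up; round, any yaw.
- weight_200g: Largest of the three brass knob weights, 30 mm diameter, 46 mm high, straight body up to about 27 mm, neck and knob above; 200 g. Grip the body. Origin: middle of its underside, z up.
- weight_100g: Middle brass knob weight, 24 mm diameter, 37 mm high; to be left alone. Origin: middle of its underside, z up. The three weights stand in a row running away from the robot, about 72 mm apart, in any order.
- weight_50g: Smallest brass knob weight, 20 mm diameter, 30 mm high; to be left alone. Origin: middle of its underside, z up.
Things that resemble listed ones, but are neither listed nor needed, are in the scene too. What is shaped like the weight_200g but black, pink or purple is not meant.

How it is judged:
By the outcome, as a careful person would: the job done as asked, in the order asked, and still so for the second after the job is handed in, with the robot touching nothing.
It also fails if it takes over 128 s, if anything falls off the work surface, if the arm or the gripper's body presses on something with over 40 N, if the wrist force passes 120 N, or if a joint passes its speed limit or range.

## Working session

There is one attempt and no reset: what is moved stays moved. The work goes in short steps, Python scripts to look and compute and a shell command to move; the robot and the scene stay as the last step left them, time stands still between calls to the robot, and variables do not carry over. Pictures are saved under pics/ and viewed, at most 14 in all, crops included, and the job is handed in when it is done.

```bash
mkdir -p pics
cat > h.py <<'E'
from workcell import *
import numpy as np, cv2
from scipy.spatial.transform import Rotation as R
def grab(n,tag):
    s=get_state(); im,d=get_image(n); np.savez(f'{tag}.npz',im=im,d=d,p=s['position'],q=s['tool_rot'])
    cv2.imwrite(f'pics/{tag}.png',im[:,:,::-1]); return im,d
def cam(n,tag):
    i=camera_info(n); K=np.array(i['camera_matrix'])
    if n=='wrist':
        z=np.load(f'{tag}.npz'); T=np.eye(4); T[:3,:3]=R.from_quat(z['q']).as_matrix(); T[:3,3]=z['p']
        return K,T@np.array(i['hand_eye'])
    return K,np.linalg.inv(np.array(i['camera_from_world']))
def ray(K,T,uv,z):
    d=T[:3,:3]@np.linalg.inv(K)@np.array([uv[0],uv[1],1.]); o=T[:3,3]
    return o+d*(z-o[2])/d[2]
def cloud(K,T,d):
    v,u=np.mgrid[:d.shape[0],:d.shape[1]]
    P=np.stack([u*d,v*d,d],-1)@np.linalg.inv(K).T
    return P@T[:3,:3].T+T[:3,3]
E
python3 - <<'E'
from h import *
for n in ('top','side','wrist'):
    grab(n,n+'0'); K,T=cam(n,n+'0'); print(n,K.round(1).tolist(),T.round(3).tolist())
print(get_state())
E
```

```text
top [[427.8, 0.0, 279.1], [0.0, 427.8, 212.3], [0.0, 0.0, 1.0]] [[-0.005, -0.985, 0.17, 0.363], [-1.0, 0.0, -0.026, -0.045], [0.025, -0.17, -0.985, 1.13], [0.0, 0.0, 0.0, 1.0]]
side [[513.7, 0.0, 266.2], [0.0, 513.7, 208.0], [0.0, 0.0, 1.0]] [[-0.999, -0.032, 0.008, 0.532], [-0.024, 0.563, -0.826, 1.213], [0.022, -0.826, -0.564, 0.961], [0.0, 0.0, 0.0, 1.0]]
wrist [[301.0, 0.0, 280.0], [0.0, 301.0, 209.8], [0.0, 0.0, 1.0]] [[0.31, 0.909, 0.277, 0.107], [0.951, -0.297, -0.092, 0.568], [-0.001, 0.292, -0.956, 0.374], [0.0, 0.0, 0.0, 1.0]]
{'time_s': 0.15, 'joints': array([ 1.12002398e+00,  1.50882462e-01,  1.43786226e+00,  3.23732028e-05,
        1.55381307e+00, -1.33981917e-01]), 'qd': array([-0.00188296, -0.0016218 , -0.00388865, -0.00090126, -0.00017178,
       -0.00221499]), 'effort': array([ 2.25827418e-03, -7.13387847e+01, -5.71040583e+01, -2.29530206e-04,
        7.23285644e-03, -2.41503363e-05]), 'position': array([0.17903814, 0.54621528, 0.23081846]), 'tool_rot': array([ 1.57733974e-01,  9.87481524e-01, -4.57422066e-04, -1.54587021e-04]), 'wrist_force': array([0.30083811, 0.57372936, 0.62329279]), 'wrist_torque': array([ 0.04601347, -0.03037469,  0.05568154]), 'grip_force': 0.0, 'opening': 1.002864371857429}
```

View pics/top0.png

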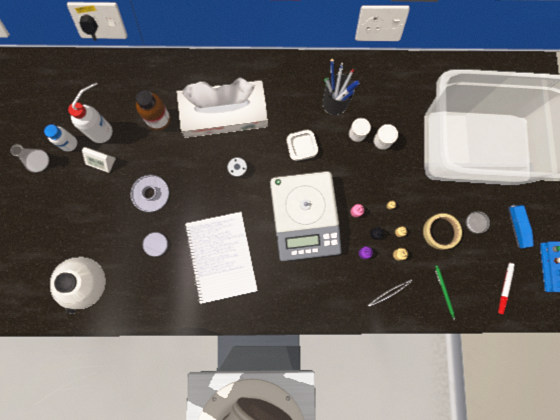

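View pics/side0.png

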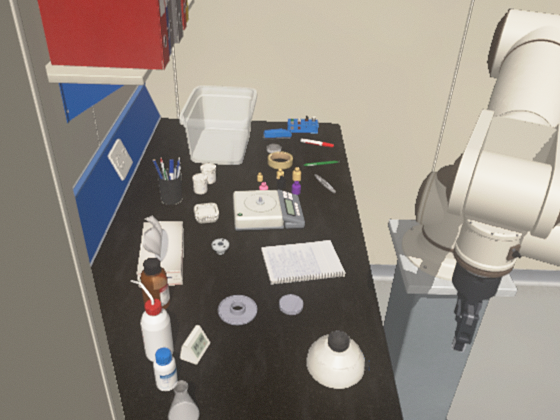

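Top view: tray (150,193), support (237,167), pan (155,244), balance post (306,204) and brass weights (391,205), (401,231), (400,254). Look-alikes are the grey disc (478,222), the ring (443,232), and the pink (358,211), black (377,233) and purple (366,253) weights. In the side view they are at tray (237,309), pan (291,304), support (220,246) and balance (262,208). Next I'll measure and make one crop to check.

Run:
```python
from h import *
K,T=cam('top','top0'); z=np.load('top0.npz'); im,d=z['im'],z['d']; P=cloud(K,T,d)
def blob(name,c,r,h,sel=None):
    m=np.zeros(d.shape,np.uint8); g=im.max(2); m[(g>95)]=255
    if sel is not None: m=sel
    w=np.zeros_like(m); cv2.circle(w,c,r,255,-1); m=m&w
    cs=max(cv2.findContours(m,0,2)[0],key=cv2.contourArea)
    (u,v),rad=cv2.minEnclosingCircle(cs); e=cv2.fitEllipse(cs); p=ray(K,T,e[0],h)
    zz=P[...,2][m>0]; print(name,np.round(e[0],1),'diam mm',np.round(np.array(e[1])*np.linalg.norm(p-T[:3,3])/K[0,0]*1000,1),'xyz',p.round(4),'z pct',np.percentile(zz,[5,50,95]).round(3),'reach',np.hypot(*p[:2]).round(3))
blob('tray',(150,193),26,.006); blob('pan',(155,244),20,.012); blob('support',(237,167),16,.03)
hsv=cv2.cvtColor(im,cv2.COLOR_RGB2HSV); br=cv2.inRange(hsv,(12,90,110),(30,255,255))
for c in [(391,205),(401,231),(400,254)]: blob('brass',c,11,.02,br)
# balance deck
m=((P[...,2]>.052)&(P[...,2]<.067)).astype(np.uint8)*255; w=np.zeros_like(m); w[165:270,262:348]=255; m&=w
c=max(cv2.findContours(m,0,2)[0],key=cv2.contourArea); r=cv2.minAreaRect(c); print('deck',r,'ctr',ray(K,T,r[0],.06), [ray(K,T,q,.06)[:2].round(3).tolist() for q in cv2.boxPoints(r)])
print('post tip pts',P[195:215,296:316,2].max(), 'at .083', ray(K,T,(306,204),.083))
a=cv2.resize(im[150:270,110:270],(800,600),interpolation=cv2.INTER_CUBIC)[:, :400]
b=cv2.resize(im[160:280,270:430],(800,600),interpolation=cv2.INTER_CUBIC)
cv2.imwrite('pics/cropR.png',b[:,:,::-1])
```

```text
tray [149.2 193. ] diam mm [101.  107.2] xyz [0.6091 0.2727 0.006 ] z pct [-0.002  0.003  0.015] reach 0.667
pan [154.5 243.9] diam mm [63.5 67.2] xyz [0.4723 0.2508 0.012 ] z pct [0.002 0.012 0.015] reach 0.535
support [236.6 166.4] diam mm [50.2 52.1] xyz [0.676  0.0391 0.03  ] z pct [0.    0.03  0.033] reach 0.677
brass [390.8 204.5] diam mm [21.  25.4] xyz [ 0.5753 -0.3707  0.02  ] z pct [0.002 0.02  0.031] reach 0.684
brass [400.4 231.2] diam mm [26.6 31.2] xyz [ 0.5037 -0.3928  0.02  ] z pct [0.001 0.025 0.039] reach 0.639
brass [400.  253.8] diam mm [32.5 39.7] xyz [ 0.4442 -0.3885  0.02  ] z pct [0.    0.031 0.048] reach 0.59
deck ((305.5648193359375, 209.5511932373047), (71.56526184082031, 62.334808349609375), 83.2901611328125) ctr [ 0.55440781 -0.13985113  0.06      ] [[0.638, -0.051], [0.658, -0.211], [0.473, -0.227], [0.455, -0.071]]
post tip pts 1.130329066527968 at .083 [ 0.56437074 -0.13910853  0.083     ]
```

View pics/cropR.png

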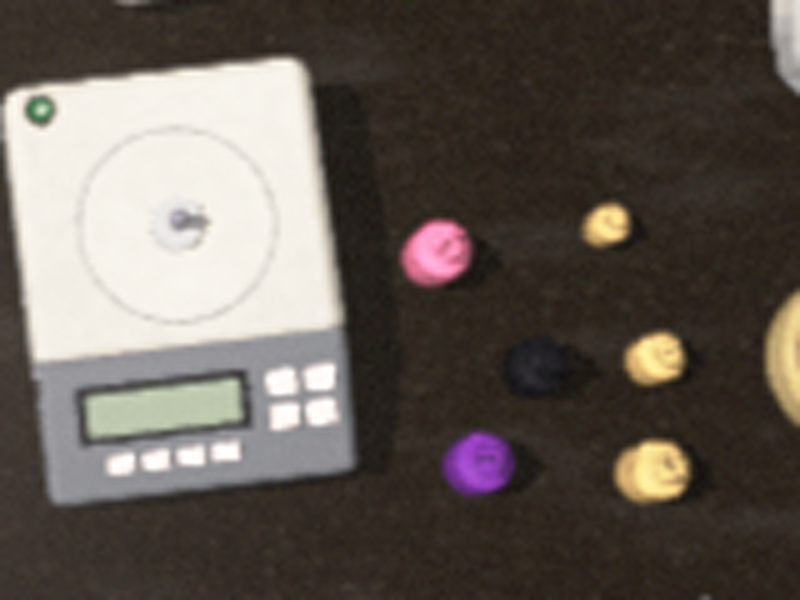

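View pics/wrist0.png

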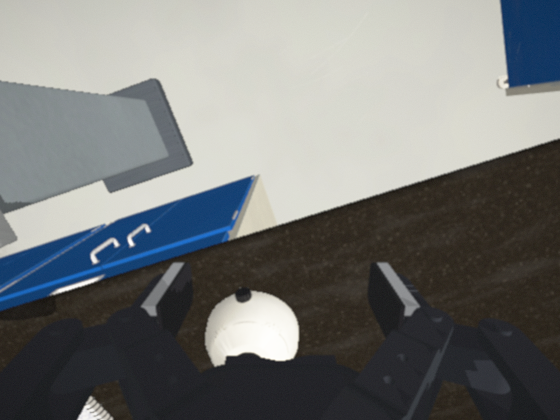

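Crop: the nearest brass weight (653,470), i.e. top pixel (400,254), is clearly the largest, so it is the 200 g one. The deck circle is centred at crop (178,225), i.e. top pixel (305.6,205), radius about 50 mm. The wrist view shows the dispenser dome at (250,330), so I'll go around it by moving in -y first. The measured sizes match the description.

```bash
python3 -m inch '1 0 -.034 0 0 0 .0396;1 0 -.034 0 0 0 .0396;1 0 -.034 0 0 0 .0396;1 0 -.034 0 0 0 .0396;1 0 -.034 0 0 0 .0396' 40 >/dev/null
python3 -m inch '1 0 -.034 0 0 0 .0396;1 0 -.034 0 0 0 .0396;1 0 -.034 0 0 0 .0396;1 .03 0 0 0 0 0;1 .04 0 0 0 0 0'
python3 -m inch '1 .04 0 0 0 0 0;1 .04 0 0 0 0 0;1 .04 0 0 0 0 0;1 .04 0 0 0 0 0;1 .04 0 0 0 0 0' >/dev/null
python3 -m inch '1 .04 0 -.02 0 0 0;1 .04 0 -.02 0 0 0;1 .04 0 -.02 0 0 0;1 .03 0 -.02 0 0 0;1 0 0 0 0 0 0'
python3 - <<'E'
from h import *
grab('wrist','wt'); s=get_state(); print(s['time_s'],s['position'],s['tool_rot'],s['wrist_force'])
K,T=cam('wrist','wt'); z=np.load('wt.npz'); P=cloud(K,T,z['d'])
for zz in (.0,.018): print(zz, (K@(T[:3,:3].T@(np.array([.609,.2727,zz])-T[:3,3]))/ (T[:3,:3].T@(np.array([.609,.2727,zz])-T[:3,3]))[2]).round(1))
K,T=cam('top','top0'); print('seat',ray(K,T,(305.6,205),.06))
E
```

```text
time_s: 0.98
position: [0.2485, 0.2732, 0.233]
tool_rot: [-0.001, 1.0, 0.002, 0.002]
wrist_force: [-0.1, 2.4, 1.0]
opening: 1.002
grip_force: 0.0
time_s: 1.82
position: [0.5936, 0.2729, 0.1488]
tool_rot: [0.001, 1.0, -0.001, -0.003]
wrist_force: [0.2, 0.0, -1.2]
opening: 0.995
grip_force: 0.0
1.8667 [0.59180176 0.27337462 0.15115047] [ 7.71198110e-04  9.99995447e-01 -9.99789338e-04 -2.74066991e-03] [ 0.11830612 -0.04383406  0.33384376]
0.0 [281.5 212.5   1. ]
0.018 [281.5 218.    1. ]
seat [ 0.56620235 -0.1401213   0.06      ]
```

View pics/wt.png

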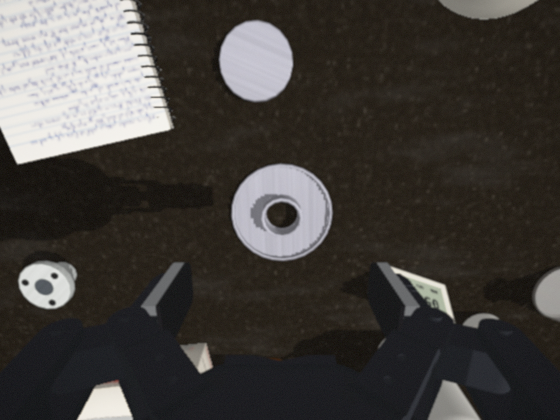

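Wrist view: the tray is at (282,212), the pan at (256,61) and the support at (47,285), all matching the top-view positions. I'll measure them here too.

```bash
cat >> h.py <<'E'
def blobw(tag,c,r,h,thr=110,n='wrist',show=True):
    K,T=cam(n,tag); z=np.load(tag+'.npz'); im=z['im']
    m=(im.max(2)>thr).astype(np.uint8)*255; w=np.zeros_like(m); cv2.circle(w,c,r,255,-1); m&=w
    cs=max(cv2.findContours(m,0,2)[0],key=cv2.contourArea); cs=cv2.convexHull(cs); e=cv2.fitEllipse(cs); p=ray(K,T,e[0],h)
    dep=(T[:3,:3].T@(p-T[:3,3]))[2]
    if show: print(tag,np.round(e[0],1),'diam',(np.array(e[1])*dep/K[0,0]*1000).round(1),'p',p.round(4))
    return p
E
python3 - <<'E'
from h import *
blobw('wt',(282,212),58,.006); blobw('wt',(256,61),48,.011); blobw('wt',(45,284),33,.028)
K,T=cam('wrist','wt'); z=np.load('wt.npz'); m=(z['im'].max(2)<60).astype(np.uint8)*255
w=np.zeros_like(m); cv2.circle(w,(282,214),15,255,-1); m&=w
c=max(cv2.findContours(m,0,2)[0],key=cv2.contourArea); print('hole',cv2.fitEllipse(c)); print(ray(K,T,cv2.fitEllipse(c)[0],.009)); print(get_state()['position'])
E
```

```text
wt [281.5 211.9] diam [ 95.9 100. ] p [0.6065 0.2727 0.006 ]
wt [255.7  60.5] diam [62.1 69.1] p [0.4705 0.2507 0.011 ]
wt [ 48.  283.3] diam [47.9 59.5] p [0.6738 0.0413 0.028 ]
hole ((281.8475341796875, 214.5492401123047), (23.905254364013672, 28.434680938720703), 93.64058685302734)
[0.60835814 0.27301453 0.009     ]
[0.59180176 0.27337462 0.15115047]
```

```bash
python3 -m inch '.68 .0157 -.0005 -.03 0 0 0;.68 0 0 -.03 0 0 0;.68 0 0 -.03 0 0 0;.68 0 0 -.02 0 0 0;.68 0 0 -.015 0 0 0'
python3 -m inch '.68 0 0 -.006 0 0 0;.68 0 0 -.005 0 0 0;.68 0 0 0 0 0 0;.68 0 0 0 0 0 0'
python3 - <<'E'
from h import *
grab('wrist','wt2'); s=get_state(); print(s['position'],s['wrist_force'],s['tool_rot'])
E
```

```text
time_s: 2.28
position: [0.6053, 0.2739, 0.0288]
tool_rot: [-0.0, 1.0, -0.0, -0.001]
wrist_force: [-1.0, 0.2, 0.2]
opening: 0.679
grip_force: 0.0
time_s: 2.62
position: [0.6069, 0.2741, 0.0206]
tool_rot: [-0.0, 1.0, 0.0, 0.001]
wrist_force: [-0.1, -0.0, -0.1]
opening: 0.68
grip_force: 0.0
[0.60710707 0.27410503 0.02079488] [-0.30780634 -0.61038062  0.07208269] [-7.71262366e-05  9.99999614e-01  2.15148053e-04  8.47913346e-04]
```

View pics/wt2.png

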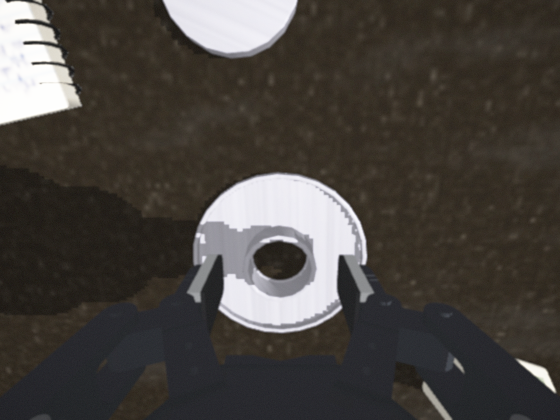

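Collar centred between fingers (280,260), fingertips inside the rim.

```bash
python3 -m inch '.62 0 -.0008 -.005 0 0 0;.62 0 0 -.005 0 0 0;.62 0 0 -.004 0 0 0;.62 0 0 0 0 0 0' 40
python3 -m inch '.3 0 0 0 0 0 0;.3 0 0 0 0 0 0;.3 0 0 0 0 0 0;.3 0 0 0 0 0 0;.3 0 0 0 0 0 0'
python3 -m inch '.3 0 0 .01 0 0 0;.3 0 0 .02 0 0 0;.3 0 0 .03 0 0 0;.3 0 0 .03 0 0 0;.3 0 0 0 0 0 0'
```

```text
time_s: 3.0
position: [0.6062, 0.2729, 0.0042]
tool_rot: [0.0, 1.0, -0.0, -0.001]
wrist_force: [-0.3, -0.3, 0.1]
opening: 0.618
grip_force: 0.0
time_s: 3.42
position: [0.6067, 0.2731, 0.0055]
tool_rot: [0.0, 1.0, -0.0, 0.0]
wrist_force: [0.5, 0.4, 0.7]
opening: 0.443
grip_force: 40.3
time_s: 3.83
position: [0.6089, 0.2739, 0.1027]
tool_rot: [-0.0, 1.0, 0.001, 0.004]
wrist_force: [0.9, 0.2, 0.5]
opening: 0.441
grip_force: 40.4
```

```bash
python3 -m inch '.3 0 0 .035 0 0 0;.3 0 0 .035 0 0 0;.3 0 -.034 0 0 0 0;.3 0 -.038 0 0 0 0;.3 0 -.038 0 0 0 0' >/dev/null
python3 -m inch '.3 0 -.038 0 0 0 0;.3 0 -.038 0 0 0 0;.3 .01 -.038 0 0 0 0;.3 .01 -.038 0 0 0 0;.3 .01 -.038 0 0 0 0'
python3 -m inch '.3 .01 -.038 0 0 0 0;.3 0 -.038 0 0 0 0;.3 0 -.038 0 0 0 0;.3 0 0 0 0 0 0;.3 0 0 0 0 0 0'
python3 - <<'E'
from h import *
grab('wrist','ws'); s=get_state(); print(s['position'],s['wrist_force'],s['tool_rot'])
E
```

```text
time_s: 4.67
position: [0.6367, -0.0288, 0.1664]
tool_rot: [-0.0, 1.0, -0.0, 0.0]
wrist_force: [1.5, 0.9, -2.1]
opening: 0.443
grip_force: 40.9
time_s: 5.08
position: [0.6464, -0.143, 0.1656]
tool_rot: [0.001, 1.0, -0.0, -0.0]
wrist_force: [0.7, 1.6, -1.6]
opening: 0.442
grip_force: 41.0
[ 0.64648868 -0.14158814  0.1656708 ] [-0.65539739  0.84415238 -1.83471903] [7.25499585e-04 9.99999734e-01 4.32492020e-05 6.12245590e-05]
```

View pics/ws.png

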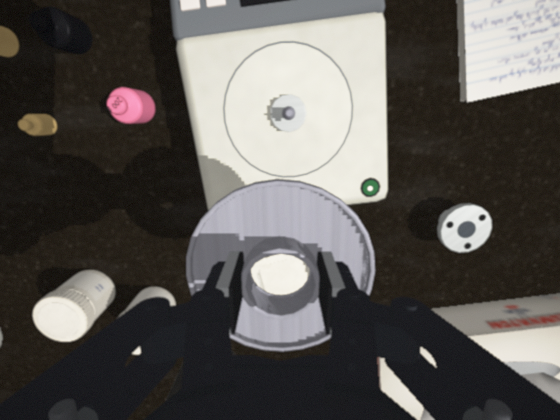

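The wrist view shows the tray held level with its hole at (281,273). The deck circle is centred near (288,109) and the shoulder and post are at (290,113).

```bash
cat >> h.py <<'E'
def circ(tag,pts,h):
    K,T=cam('wrist',tag); Q=np.array([ray(K,T,p,h)[:2] for p in pts])
    for _ in range(6):
        A=np.c_[2*Q,np.ones(len(Q))]; s=np.linalg.lstsq(A,(Q**2).sum(1),rcond=None)[0]
        r=np.sqrt(s[2]+s[0]**2+s[1]**2); e=abs(np.hypot(*(Q-s[:2]).T)-r); k=e<max(.0008,np.percentile(e,85)); Q=Q[k] 
        if k.all(): break
    return s[:2].round(4),r.round(4),len(Q)
def radial(tag,c,r0,r1,first='min'):
    z=np.load(tag+'.npz'); g=cv2.GaussianBlur(z['im'].max(2).astype(np.float32),(3,3),0); o=[]
    for a in np.linspace(0,2*np.pi,180,False):
        rr=np.arange(r0,r1,.5); x=(c[0]+rr*np.cos(a)).astype(np.float32); y=(c[1]+rr*np.sin(a)).astype(np.float32)
        v=cv2.remap(g,x[None],y[None],1)[0]; dv=np.gradient(v)
        i={'min':v.argmin(),'fall':dv.argmin(),'rise':dv.argmax()}[first]; o.append((x[i],y[i]))
    return o
E
python3 - <<'E'
from h import *
p=radial('ws',(288,109),56,74); print('circle',circ('ws',p,.06))
p=[q for q in radial('ws',(291,113),10,20,'rise') if q[1]>100 and q[0]>282]; print('shoulder',circ('ws',p,.066))
K,T=cam('wrist','ws'); print('tip',ray(K,T,(290,113),.083))
p=[q for q in radial('ws',(281,265),80,105,'fall') if q[1]<275]; print('tray rim',circ('ws',p,.1657+.0005)); print(np.load('ws.npz')['p'])
b=cv2.resize(np.load('ws.npz')['im'][80:140,250:330],(800,600),interpolation=cv2.INTER_CUBIC); cv2.imwrite('pics/post.png',b[:,:,::-1])
E
```

```text
circle (array([ 0.5672, -0.1381]), np.float64(0.0503), 153)
shoulder (array([ 0.5701, -0.1349]), np.float64(0.0102), 76)
tip [ 0.56751169 -0.1370334   0.083     ]
tray rim (array([ 0.65  , -0.1443]), np.float64(0.05), 88)
[ 0.64636039 -0.14303232  0.16558768]
```

View pics/post.png

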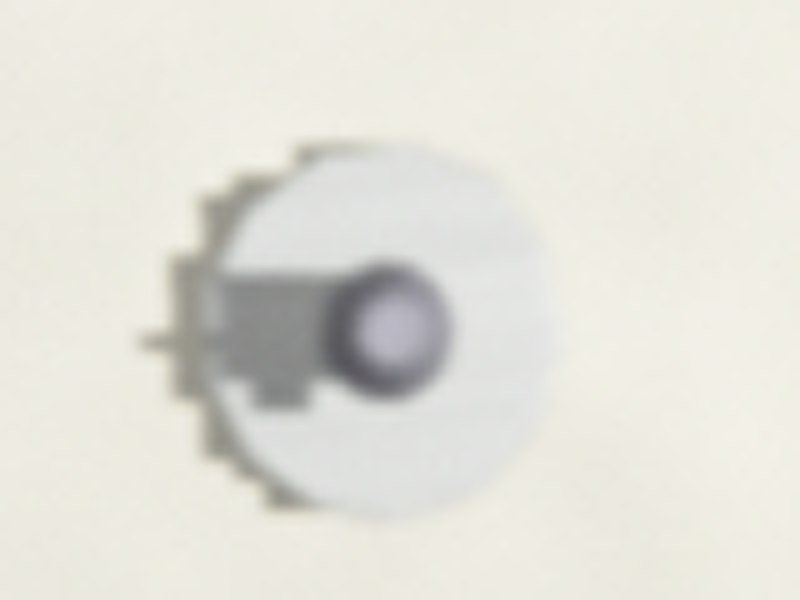

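Post crop: the shoulder is centred at px (288.0,113.2) and the tip at (289.2,112.8). This matches the deck circle to within 1 mm, so the relative shift for the tray is (-0.083, +0.006).

```bash
python3 -m inch '.3 -.028 .002 0 0 0 0;.3 -.028 .002 0 0 0 0;.3 -.027 .002 0 0 0 0;.3 0 0 -.03 0 0 0;.3 0 0 -.03 0 0 0'
python3 -m inch '.3 0 0 -.006 0 0 0;.3 0 0 0 0 0 0;.3 0 0 0 0 0 0'
python3 - <<'E'
from h import *
grab('wrist','wh'); s=get_state(); print(s['position'],s['wrist_force'],s['tool_rot'])
b=cv2.resize(np.load('wh.npz')['im'][140:380,120:440],(800,600),interpolation=cv2.INTER_CUBIC); cv2.imwrite('pics/hole.png',b[:,:,::-1])
p=radial('wh',(281,265),80,105,'fall')
E
```

```text
time_s: 5.55
position: [0.5638, -0.1339, 0.1073]
tool_rot: [-0.001, 1.0, -0.001, 0.002]
wrist_force: [1.2, -0.1, -1.6]
opening: 0.443
grip_force: 41.0
time_s: 5.8
position: [0.5642, -0.1344, 0.1006]
tool_rot: [-0.0, 1.0, -0.0, 0.0]
wrist_force: [0.4, 0.4, -0.7]
opening: 0.442
grip_force: 40.9
[ 0.56455495 -0.13472233  0.10109575] [ 0.63576946 -0.03024733  0.50632015] [-3.77080471e-04  9.99999528e-01 -3.46906993e-04  8.25396044e-04]
```

View pics/hole.png

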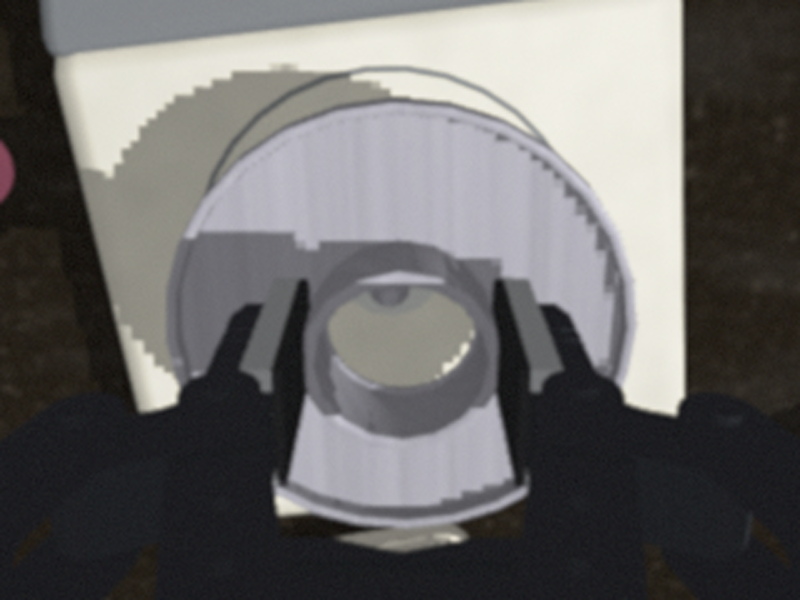

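Run:
```python
from h import *
K,T=cam('wrist','wh'); zt=.1005-.0055
f=lambda x,y:(120+x*.4,140+y*.4)
print('post',ray(K,T,f(391,291),.082), 'hole',ray(K,T,f(402,333),zt))
arc=[f(x,y) for x,y in [(211,185),(250,123),(300,88),(350,72),(390,68),(440,76),(490,98),(530,123)]]
Q=np.array([ray(K,T,p,.06)[:2] for p in arc])
from scipy.optimize import least_squares
print('arc c',least_squares(lambda c:np.hypot(*(Q-c).T)-.0503,[.567,-.138]).x)
rim=[f(x,y) for x,y in [(168,300),(190,230),(250,155),(300,121),(350,105),(400,100),(450,105),(500,120),(560,163),(610,230),(632,300)]]
Q=np.array([ray(K,T,p,zt+.006)[:2] for p in rim]);print('rim c',least_squares(lambda c:np.hypot(*(Q-c).T)-.05,[.567,-.138]).x)
```

```text
post [ 0.5667834  -0.13778758  0.082     ] hole [ 0.57066307 -0.1352135   0.095     ]
arc c [ 0.56800542 -0.13838715]
rim c [ 0.56788629 -0.13565363]
```

```bash
python3 -m inch '.3 -.0012 -.0026 0 0 0 0;.3 0 0 -.006 0 0 0;.3 0 0 -.006 0 0 0;.3 0 0 -.006 0 0 0;.3 0 0 -.006 0 0 0'
python3 -m inch '.3 0 0 -.003 0 0 0;.3 0 0 -.002 0 0 0;.3 0 0 0 0 0 0;.3 0 0 0 0 0 0'
python3 -m inch '.3 0 0 -.002 0 0 0;.3 0 0 -.001 0 0 0;.3 0 0 0 0 0 0'
```

```text
time_s: 6.27
position: [0.5623, -0.1375, 0.0746]
tool_rot: [0.0, 1.0, 0.0, -0.0]
wrist_force: [1.4, 0.2, -1.1]
opening: 0.443
grip_force: 41.0
time_s: 6.6
position: [0.5625, -0.1376, 0.0704]
tool_rot: [-0.0, 1.0, -0.0, -0.0]
wrist_force: [0.1, 0.5, -1.1]
opening: 0.439
grip_force: 41.0
time_s: 6.85
position: [0.5624, -0.1375, 0.0672]
tool_rot: [0.0, 1.0, -0.0, -0.0]
wrist_force: [-0.5, -0.1, -1.4]
opening: 0.444
grip_force: 41.0
```

```bash
python3 -m inch '.3 0 0 -.0008 0 0 0;.3 0 0 0 0 0 0;.3 0 0 0 0 0 0'
python3 -m inch '.3 0 0 -.0006 0 0 0;.3 0 0 0 0 0 0;.3 0 0 0 0 0 0'
python3 -m inch '.3 0 0 -.0005 0 0 0;.3 0 0 0 0 0 0;.3 0 0 0 0 0 0'
```

```text
time_s: 7.1
position: [0.5624, -0.1375, 0.0666]
tool_rot: [-0.0, 1.0, -0.0, -0.0]
wrist_force: [-0.4, -0.3, -1.1]
opening: 0.443
grip_force: 41.0
time_s: 7.35
position: [0.5624, -0.1376, 0.0659]
tool_rot: [0.0, 1.0, -0.0, -0.0]
wrist_force: [-0.5, -0.1, -1.6]
opening: 0.441
grip_force: 41.0
time_s: 7.6
position: [0.5624, -0.1376, 0.0655]
tool_rot: [0.0, 1.0, -0.0, -0.0]
wrist_force: [0.0, -0.2, -0.0]
opening: 0.436
grip_force: 41.0
```

```bash
python3 -m inch '.3 0 0 -.0004 0 0 0;.3 0 0 0 0 0 0;.3 0 0 0 0 0 0'
python3 -m inch '.48 0 0 0 0 0 0;.54 0 0 0 0 0 0;.6 0 0 0 0 0 0;.62 0 0 0 0 0 0;.62 0 0 0 0 0 0'
python3 -m inch '.62 0 0 .01 0 0 0;.62 0 0 .02 0 0 0;.62 0 0 .03 0 0 0;.62 0 0 .03 0 0 0;.62 0 0 0 0 0 0'
python3 - <<'E'
from h import *
grab('wrist','wp'); s=get_state(); print(s['position'],s['wrist_force'],s['tool_rot'])
b=cv2.resize(np.load('wp.npz')['im'][100:340,120:440],(800,600),interpolation=cv2.INTER_CUBIC); cv2.imwrite('pics/placed.png',b[:,:,::-1])
E
```

```text
time_s: 7.85
position: [0.5625, -0.1376, 0.0654]
tool_rot: [0.0, 1.0, -0.0, 0.0]
wrist_force: [-3.4, 0.9, 5.5]
opening: 0.44
grip_force: 41.6
time_s: 8.27
position: [0.5624, -0.1376, 0.065]
tool_rot: [0.0, 1.0, -0.0, -0.0]
wrist_force: [0.8, -0.5, -0.6]
opening: 0.622
grip_force: 0.0
time_s: 8.68
position: [0.5644, -0.1383, 0.1618]
tool_rot: [-0.0, 1.0, -0.002, 0.004]
wrist_force: [0.7, 0.2, 0.9]
opening: 0.618
grip_force: 0.0
[ 0.56371946 -0.13800445  0.1589753 ] [-0.17325283 -1.01434178 -1.10058883] [-2.07046756e-05  9.99995811e-01 -1.10426274e-03  2.67535174e-03]
```

View pics/placed.png

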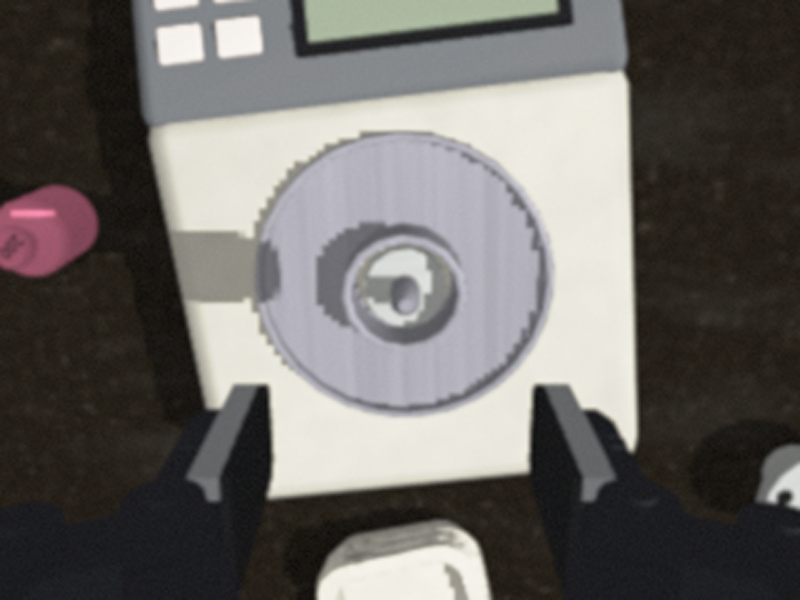

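The tray sits flat on the deck with its collar (404,290) around the shoulder and post (404,293). Next is the support.

```bash
python3 -m inch '.75 .019 .036 0 0 0 0;.75 .019 .036 0 0 0 0;.75 .019 .036 0 0 0 0;.75 .019 .036 0 0 0 0;.75 .02 .035 0 0 0 0'
python3 -m inch '.75 0 0 0 0 0 0;.75 0 0 0 0 0 0;.75 0 0 0 0 0 0'
python3 - <<'E'
from h import *
grab('wrist','wu'); s=get_state(); print(s['position'],s['wrist_force'],s['tool_rot'])
p=blobw('wu',(280,215),50,.030)
b=cv2.resize(np.load('wu.npz')['im'][100:340,120:440],(800,600),interpolation=cv2.INTER_CUBIC); cv2.imwrite('pics/sup.png',b[:,:,::-1])
E
```

```text
time_s: 9.15
position: [0.6587, 0.0435, 0.1547]
tool_rot: [0.0, 1.0, -0.0, -0.0]
wrist_force: [0.4, -1.2, 0.7]
opening: 0.75
grip_force: 0.0
time_s: 9.4
position: [0.658, 0.0413, 0.1544]
tool_rot: [-0.0, 1.0, -0.0, -0.001]
wrist_force: [-0.3, -1.6, 0.5]
opening: 0.749
grip_force: 0.0
[0.65798152 0.04074718 0.15474412] [-0.37611637  0.18932491  0.55553094] [ 2.15487660e-04  9.99999890e-01 -1.55819358e-04 -3.85464498e-04]
wu [278.3 221.1] diam [48.  50.3] p [0.6751 0.0385 0.03  ]
```

View pics/sup.png

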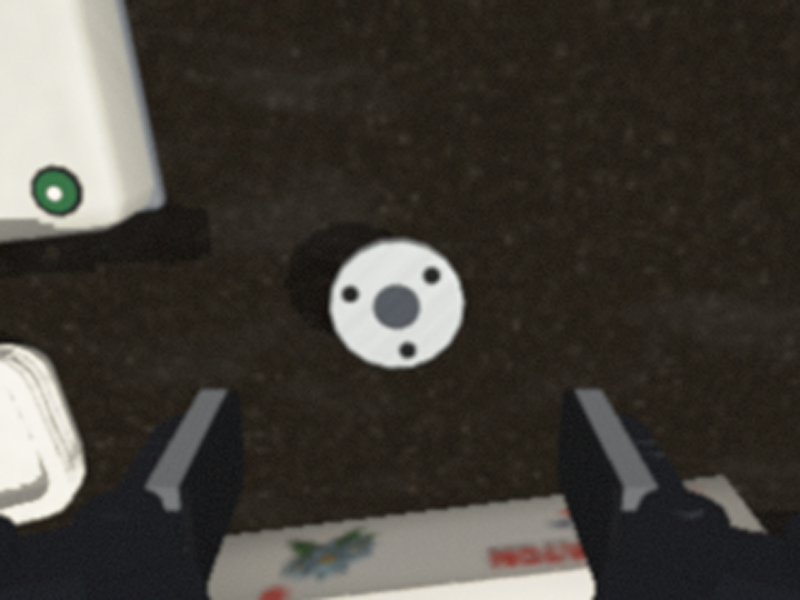

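The support disc is at crop (397,303), with three dots on top and upright. I'm going down to grip the rim.

```bash
python3 -m inch '.75 .0175 -.0015 -.03 0 0 0;.75 0 0 -.035 0 0 0;.75 0 0 -.035 0 0 0;.75 0 0 -.025 0 0 0;.75 0 0 -.015 0 0 0'
python3 -m inch '.75 0 0 0 0 0 0;.75 0 0 0 0 0 0'
```

```text
time_s: 9.87
position: [0.6741, 0.0384, 0.0117]
tool_rot: [0.001, 1.0, -0.0, -0.002]
wrist_force: [-0.3, -0.2, -0.3]
opening: 0.75
grip_force: 0.0
time_s: 10.03
position: [0.6755, 0.0388, 0.0152]
tool_rot: [0.001, 1.0, -0.0, -0.0]
wrist_force: [0.0, -0.4, 1.2]
opening: 0.749
grip_force: 0.0
```

```bash
python3 -m inch '.5 0 0 -.002 0 0 0;.4 0 0 0 0 0 0;.4 0 0 0 0 0 0;.4 0 0 0 0 0 0;.4 0 0 0 0 0 0' 40
python3 -m inch '.4 0 0 .01 0 0 0;.4 0 0 .02 0 0 0;.4 0 0 .035 0 0 0;.4 0 0 .04 0 0 0;.4 0 0 .04 0 0 0'
python3 -m inch '.4 -.006 -.036 .02 0 0 0;.4 -.006 -.036 0 0 0 0;.4 -.006 -.036 0 0 0 0;.4 -.006 -.036 0 0 0 0;.4 -.006 -.033 0 0 0 0' >/dev/null
python3 -m inch '.4 0 0 0 0 0 0;.4 0 0 0 0 0 0;.4 0 0 0 0 0 0'
python3 - <<'E'
from h import *
grab('wrist','wv'); s=get_state(); print(s['position'],s['wrist_force'],s['tool_rot'])
E
```

```text
time_s: 10.45
position: [0.6769, 0.0393, 0.0151]
tool_rot: [0.0, 1.0, -0.0, 0.001]
wrist_force: [-1.3, -3.9, 7.7]
opening: 0.559
grip_force: 41.2
time_s: 10.87
position: [0.6754, 0.0401, 0.1608]
tool_rot: [-0.0, 1.0, 0.0, 0.0]
wrist_force: [0.9, 0.1, -1.2]
opening: 0.563
grip_force: 41.5
time_s: 11.53
position: [0.646, -0.1368, 0.179]
tool_rot: [0.0, 1.0, 0.0, 0.0]
wrist_force: [-0.2, 0.4, -0.4]
opening: 0.565
grip_force: 41.5
[ 0.64608354 -0.13628345  0.1788115 ] [ 1.04775606  0.79407409 -1.11538572] [-2.55564449e-04  9.99999898e-01  1.24908143e-05  3.73094543e-04]
```

View pics/wv.png

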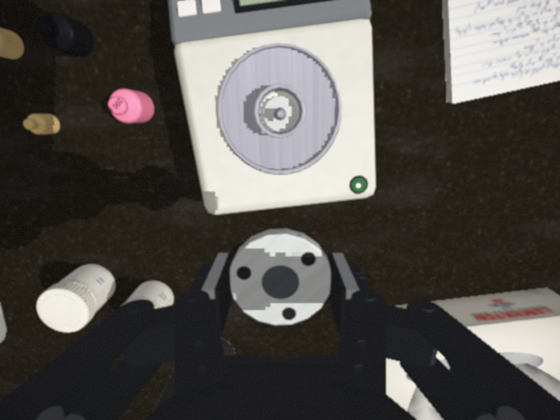

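The support is held level with its disc centred at about (281,278). The post tip shows inside the tray collar at (280,113).

Run:
```python
from h import *
p=[q for q in radial('wv',(281,278),40,58,'fall') if q[1]<250 or (q[1]>300 and 262<q[0]<300)]; print('disc',circ('wv',p,.179+.015), np.load('wv.npz')['p'])
K,T=cam('wrist','wv')
z=np.load('wv.npz')['im'].max(2)[100:126,266:294]
g=cv2.resize(z,None,fx=4,fy=4,interpolation=cv2.INTER_CUBIC); cv2.imwrite('pics/x.png',g)
m=(z<150).astype(np.uint8); print('\n'.join(''.join('#' if v<120 else '+' if v<165 else '.' for v in r) for r in z))
for uv in [(280,113),(279.5,112.5)]: print(ray(K,T,uv,.081))
p=radial('wv',(278.5,109.5),55,70,'rise'); print('tray rim',circ('wv',p,.066))
```

```text
disc (array([ 0.6453, -0.1375]), np.float64(0.0247), 59) [ 0.64595873 -0.13683898  0.17898097]
.+.....................+++++
+......................+++++
.......................+++++
.......................+++++
.......................+++++
........................++++
..........................++
..........................++
...........+++++..........++
+++++++++++##++++.........++
+++++++++###+++..+........++
+++++++++##++.............++
++++++++###+..............++
++++++++###+..............++
++++++++###+..............++
++++++++###+..............++
++++++++####+....++.......++
++++++++++###+++++.....+++++
..+++++...+###++++.....+++++
..+++++....++++++......+++++
..++++.................+++++
.......................+++++
.......................+++++
.......................+++++
....................++++++++
+...................++++++++
[ 0.56695531 -0.13815754  0.081     ]
[ 0.56659303 -0.13853861  0.081     ]
tray rim (array([ 0.566 , -0.1409]), np.float64(0.0496), 133)
```

```bash
python3 -m inch '.4 -.026 -.0004 0 0 0 0;.4 -.026 -.0004 0 0 0 0;.4 -.0263 -.0004 0 0 0 0;.4 0 0 -.02 0 0 0;.4 0 0 -.02 0 0 0'
python3 -m inch '.4 0 0 -.02 0 0 0;.4 0 0 -.012 0 0 0;.4 0 0 0 0 0 0;.4 0 0 0 0 0 0'
python3 - <<'E'
from h import *
grab('wrist','ww'); grab('side','sw'); grab('top','tw'); print(get_state()['position'],get_state()['wrist_force'])
E
```

```text
time_s: 12.0
position: [0.5676, -0.1372, 0.1396]
tool_rot: [-0.001, 1.0, -0.001, 0.002]
wrist_force: [0.1, 0.3, -0.4]
opening: 0.564
grip_force: 41.6
time_s: 12.33
position: [0.5678, -0.1376, 0.1064]
tool_rot: [-0.0, 1.0, 0.0, -0.0]
wrist_force: [0.5, -0.5, 0.5]
opening: 0.563
grip_force: 41.6
[ 0.56829965 -0.13823175  0.10737842] [-0.94164204 -0.81485186 -0.13728329]
```

```bash
python3 -m inch '.4 0 -.0003 -.004 0 0 0;.4 0 0 -.004 0 0 0;.4 0 0 0 0 0 0;.4 0 0 0 0 0 0'|egrep 'pos|_force: \['
python3 -m inch '.4 0 0 -.0015 0 0 0;.4 0 0 -.0015 0 0 0;.4 0 0 0 0 0 0'|egrep 'pos|_force: \['
python3 -m inch '.4 0 0 -.0015 0 0 0;.4 0 0 -.0015 0 0 0;.4 0 0 0 0 0 0'|egrep 'pos|_force: \['
```

```text
position: [0.5675, -0.1385, 0.0978]
wrist_force: [0.7, 0.6, -1.0]
position: [0.5675, -0.1385, 0.0948]
wrist_force: [0.0, -0.6, -0.9]
position: [0.5675, -0.1384, 0.0917]
wrist_force: [0.5, 0.7, -1.0]
```

```bash
python3 -m inch '.4 0 0 -.002 0 0 0;.4 0 0 -.002 0 0 0;.4 0 0 0 0 0 0'|egrep 'pos|_force: \['
python3 -m inch '.4 0 0 -.002 0 0 0;.4 0 0 -.002 0 0 0;.4 0 0 0 0 0 0'|egrep 'pos|_force: \['
python3 -m inch '.4 0 0 -.001 0 0 0;.4 0 0 0 0 0 0;.4 0 0 0 0 0 0'|egrep 'pos|_force: \['
python3 -m inch '.4 0 0 -.0006 0 0 0;.4 0 0 0 0 0 0;.4 0 0 0 0 0 0'|egrep 'pos|_force: \['
```

```text
position: [0.5675, -0.1384, 0.0876]
wrist_force: [1.0, 2.0, -0.8]
position: [0.5675, -0.1384, 0.0836]
wrist_force: [0.7, 3.8, -0.9]
position: [0.5676, -0.1384, 0.083]
wrist_force: [-0.3, 3.9, -0.5]
position: [0.5676, -0.1385, 0.0825]
wrist_force: [0.5, 4.7, 0.9]
```

```bash
python3 -m inch '.4 0 .0008 0 0 0 0;.4 0 0 0 0 0 0;.4 0 0 0 0 0 0'|egrep 'pos|_force: \['
python3 -m inch '.4 0 0 -.0005 0 0 0;.4 0 0 0 0 0 0;.4 0 0 0 0 0 0'|egrep 'pos|_force: \['
python3 -m inch '.4 0 0 -.0005 0 0 0;.4 0 0 0 0 0 0;.4 0 0 0 0 0 0'|egrep 'pos|_force: \['
```

```text
position: [0.5676, -0.138, 0.0824]
wrist_force: [-0.6, -0.4, -0.6]
position: [0.5676, -0.1378, 0.0819]
wrist_force: [-0.3, 0.5, -0.8]
position: [0.5676, -0.1378, 0.0814]
wrist_force: [-0.1, -0.1, -0.2]
```

```bash
python3 -m inch '.4 0 0 -.0004 0 0 0;.4 0 0 0 0 0 0;.4 0 0 0 0 0 0'|egrep 'pos|_force: \['
python3 -m inch '.4 0 0 -.0004 0 0 0;.4 0 0 0 0 0 0;.4 0 0 0 0 0 0'|egrep 'pos|_force: \['
```

```text
position: [0.5677, -0.1378, 0.0812]
wrist_force: [0.8, 0.1, 1.8]
position: [0.5678, -0.1378, 0.0811]
wrist_force: [-1.9, 0.7, 5.6]
```

Contact at the expected height, so the support is seated. I'll release it.

```bash
python3 -m inch '.6 0 0 0 0 0 0;.68 0 0 0 0 0 0;.75 0 0 0 0 0 0;.75 0 0 0 0 0 0;.75 0 0 0 0 0 0'
python3 -m inch '.75 0 0 .01 0 0 0;.75 0 0 .02 0 0 0;.75 0 0 .03 0 0 0;.75 0 0 .03 0 0 0;.75 0 0 0 0 0 0'
python3 - <<'E'
from h import *
grab('wrist','wx'); p=np.load('wx.npz')['p']; print(p)
q=[a for a in radial('wx',(282,226),20,40,'fall')]
K,T=cam('wrist','wx'); c=T[:3,:3].T@(np.array([.567,-.138,.096])-T[:3,3]); print((K@c/c[2]).round(1))
P=cloud(K,T,np.load('wx.npz')['d']); u,v,_=(K@c/c[2]); s=P[int(v)-12:int(v)+12,int(u)-12:int(u)+12,2]; print('disc z quadr',[np.median(s[a:a+8,b:b+8]).round(4) for a in (0,16) for b in (0,16)])
cv2.imwrite('pics/sd.png',cv2.resize(np.load('wx.npz')['im'][100:340,120:440],(800,600),interpolation=cv2.INTER_CUBIC)[:,:,::-1])
E
```

```text
time_s: 15.98
position: [0.5676, -0.1378, 0.0806]
tool_rot: [0.0, 1.0, -0.0, -0.0]
wrist_force: [-0.1, -0.6, -0.1]
opening: 0.748
grip_force: 0.0
time_s: 16.4
position: [0.5695, -0.1384, 0.1775]
tool_rot: [-0.0, 1.0, -0.002, 0.004]
wrist_force: [0.9, -0.1, -0.0]
opening: 0.749
grip_force: 0.0
[ 0.56947521 -0.13840926  0.17749635]
[282.5 214.6   1. ]
disc z quadr [np.float64(0.0965), np.float64(0.0962), np.float64(0.0965), np.float64(0.0965)]
```

View pics/sd.png

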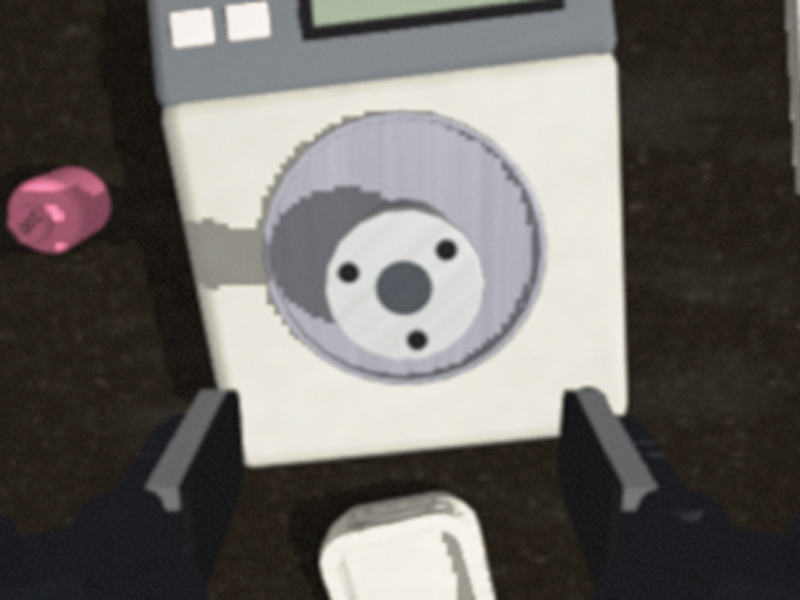

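The disc lies level at z = 0.0965 (expected 0.096), centred at crop (404,284), and the tray is still flat. Next is the pan.

```bash
python3 -m inch '1 -.01 .036 0 0 0 0;1 -.01 .036 0 0 0 0;1 -.01 .036 0 0 0 0;1 -.01 .036 0 0 0 0;1 -.01 .036 0 0 0 0'>/dev/null
python3 -m inch '1 -.01 .036 0 0 0 0;1 -.01 .036 0 0 0 0;1 -.01 .036 0 0 0 0;1 -.01 .036 0 0 0 0;1 -.01 .036 -.01 0 0 0'
python3 -m inch '1 -.012 .029 -.01 0 0 0;1 0 0 0 0 0 0;1 0 0 0 0 0 0;1 0 0 0 0 0 0'
python3 - <<'E'
from h import *
grab('wrist','wq'); print(np.load('wq.npz')['p'],np.load('wq.npz')['q'])
blobw('wq',(281,212),55,.012)
E
```

```text
time_s: 17.28
position: [0.4672, 0.2241, 0.1619]
tool_rot: [0.0, 1.0, 0.0, 0.001]
wrist_force: [0.4, 0.2, 0.4]
opening: 1.004
grip_force: 0.0
time_s: 17.62
position: [0.4556, 0.251, 0.1506]
tool_rot: [-0.0, 1.0, -0.0, -0.0]
wrist_force: [0.6, 0.3, 0.2]
opening: 0.999
grip_force: 0.0
[0.45562151 0.25100743 0.15056618] [-2.86962925e-04  9.99999914e-01 -2.61867616e-04 -1.44960061e-04]
wq [281.2 214.7] diam [59.6 61.9] p [0.471  0.2508 0.012 ]
```

```bash
python3 -m inch '1 .0154 .0004 -.035 0 0 0;1 0 0 -.035 0 0 0;1 0 0 -.035 0 0 0;1 0 0 -.025 0 0 0;1 0 0 -.012 0 0 0'
python3 -m inch '1 0 0 -.006 0 0 0;1 0 0 -.002 0 0 0;1 0 0 0 0 0 0;1 0 0 0 0 0 0'
```

```text
time_s: 18.08
position: [0.4702, 0.25, 0.0057]
tool_rot: [0.001, 1.0, -0.001, -0.002]
wrist_force: [-1.0, 0.7, -1.0]
opening: 1.003
grip_force: 0.0
time_s: 18.42
position: [0.472, 0.2518, 0.0022]
tool_rot: [0.0, 1.0, 0.0, 0.001]
wrist_force: [1.0, 0.4, -0.8]
opening: 0.998
grip_force: 0.0
```

```bash
python3 -m inch '.85 0 0 0 0 0 0;.8 0 0 0 0 0 0;.8 0 0 0 0 0 0'
```

```text
time_s: 18.67
position: [0.4713, 0.2518, 0.0013]
tool_rot: [-0.0, 1.0, 0.0, 0.0]
wrist_force: [-0.2, 0.2, -1.1]
opening: 0.8
grip_force: 0.0
```

```bash
python3 -m inch '.75 0 0 -.001 0 0 0;.7 0 0 0 0 0 0;.6 0 0 0 0 0 0;.55 0 0 0 0 0 0;.55 0 0 0 0 0 0' 30
python3 -m inch '.55 0 0 .003 0 0 0;.55 0 0 .01 0 0 0;.55 0 0 .02 0 0 0;.55 0 0 .03 0 0 0;.55 0 0 0 0 0 0'
python3 - <<'E'
from h import *
grab('wrist','wr')
E
```

```text
time_s: 19.08
position: [0.4712, 0.2518, 0.0002]
tool_rot: [-0.0, 1.0, 0.0, 0.0]
wrist_force: [-3.8, -0.2, 8.8]
opening: 0.7
grip_force: 30.3
time_s: 19.5
position: [0.4731, 0.2525, 0.0682]
tool_rot: [-0.0, 1.0, 0.001, 0.003]
wrist_force: [1.2, -0.1, -0.1]
opening: 0.704
grip_force: 32.8
```

View pics/wr.png

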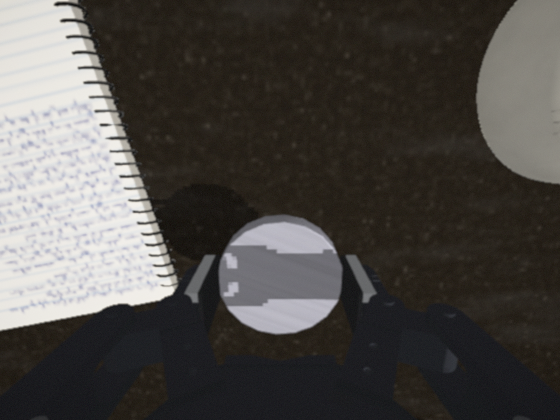

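The pan is held level with its centre at (280,275). I've used all my picture views, so I'll rely on numbers from here.

```bash
python3 -m inch '.55 0 0 .035 0 0 0;.55 0 0 .035 0 0 0;.55 .005 -.03 .03 0 0 0;.55 .01 -.036 0 0 0 0;.55 .01 -.036 0 0 0 0'>/dev/null
python3 -m inch '.55 .01 -.036 0 0 0 0;.55 .01 -.036 0 0 0 0;.55 .01 -.036 0 0 0 0;.55 .01 -.036 0 0 0 0;.55 .01 -.036 0 0 0 0'
python3 -m inch '.55 .01 -.036 0 0 0 0;.55 .01 -.036 0 0 0 0;.55 0 -.036 0 0 0 0;.55 0 0 0 0 0 0;.55 0 0 0 0 0 0'
python3 - <<'E'
from h import *
grab('wrist','wy')
for t,c in (('wr',(281,275)),('wy',(281,275))):
    p=np.load(t+'.npz')['p']; q=[a for a in radial(t,c,50,75,'fall') if a[1]<255 or (a[1]>310 and 255<a[0]<307)]
    s=circ(t,q,p[2]+.0118); print(t,p.round(4),s,(s[0]-p[:2]).round(4))
K,T=cam('wrist','wy'); P=cloud(K,T,np.load('wy.npz')['d']); print('pan z patches',[np.median(P[v-4:v+5,u-4:u+5,2]).round(4) for u,v in ((281,240),(281,310),(250,275),(312,275))])
E
```

```text
time_s: 20.38
position: [0.5458, -0.0315, 0.1616]
tool_rot: [0.0, 1.0, 0.0, -0.0]
wrist_force: [0.6, -0.1, -1.2]
opening: 0.699
grip_force: 33.4
time_s: 20.8
position: [0.5655, -0.1392, 0.1611]
tool_rot: [0.001, 1.0, 0.0, -0.001]
wrist_force: [-0.6, 0.2, -0.4]
opening: 0.698
grip_force: 33.4
wr [0.4731 0.2525 0.0682] (array([0.4742, 0.2513]), np.float64(0.0308), 70) [ 0.0011 -0.0012]
wy [ 0.5655 -0.1392  0.1611] (array([ 0.5645, -0.1403]), np.float64(0.0288), 61) [-0.001  -0.0011]
pan z patches [np.float64(0.173), np.float64(0.1729), np.float64(0.1731), np.float64(0.1729)]
```

```bash
python3 -m inch '.55 .0003 .0012 -.015 0 0 0;.55 0 0 -.02 0 0 0;.55 0 0 -.015 0 0 0;.55 0 0 -.008 0 0 0;.55 0 0 0 0 0 0'|egrep 'pos|_force: \['
python3 -m inch '.55 0 0 -.003 0 0 0;.55 0 0 0 0 0 0;.55 0 0 0 0 0 0'|egrep 'pos|_force: \['
python3 -m inch '.55 0 0 -.002 0 0 0;.55 0 0 -.001 0 0 0;.55 0 0 0 0 0 0'|egrep 'pos|_force: \['
```

```text
position: [0.5654, -0.1351, 0.1022]
wrist_force: [0.4, -0.0, -1.0]
position: [0.5666, -0.1363, 0.1018]
wrist_force: [0.1, -0.4, -1.3]
position: [0.5662, -0.1364, 0.0979]
wrist_force: [0.6, -0.6, 0.0]
```

```bash
python3 -m inch '.55 -.0003 -.0013 0 0 0 0;.55 0 0 0 0 0 0;.55 0 0 -.0015 0 0 0;.55 0 0 0 0 0 0'|egrep 'pos|_force: \['
python3 -m inch '.55 0 0 -.0015 0 0 0;.55 0 0 -.0015 0 0 0;.55 0 0 0 0 0 0'|egrep 'pos|_force: \['
python3 -m inch '.55 0 0 -.0015 0 0 0;.55 0 0 -.0015 0 0 0;.55 0 0 0 0 0 0'|egrep 'pos|_force: \['
```

```text
position: [0.5658, -0.1377, 0.0962]
wrist_force: [-0.1, 0.4, -1.1]
position: [0.5658, -0.1376, 0.093]
wrist_force: [-0.7, -0.1, -1.0]
position: [0.5658, -0.1377, 0.0901]
wrist_force: [-0.1, -0.1, -0.2]
```

```bash
python3 -m inch '.55 0 0 -.001 0 0 0;.55 0 0 -.001 0 0 0;.55 0 0 0 0 0 0'|egrep 'pos|_force: \['
python3 -m inch '.55 0 0 -.0006 0 0 0;.55 0 0 0 0 0 0;.55 0 0 0 0 0 0'|egrep 'pos|_force: \['
python3 -m inch '.55 0 0 -.0005 0 0 0;.55 0 0 0 0 0 0;.55 0 0 0 0 0 0'|egrep 'pos|_force: \['
```

```text
position: [0.5659, -0.1377, 0.0882]
wrist_force: [-0.3, 0.8, -1.2]
position: [0.5659, -0.1377, 0.0878]
wrist_force: [0.2, 0.8, -0.6]
position: [0.5659, -0.1377, 0.0873]
wrist_force: [-0.1, 0.3, -1.6]
```

```bash
python3 -m inch '.55 0 0 -.0004 0 0 0;.55 0 0 0 0 0 0;.55 0 0 0 0 0 0'|egrep 'pos|_force: \['
python3 -m inch '.55 0 0 -.0004 0 0 0;.55 0 0 0 0 0 0;.55 0 0 0 0 0 0'|egrep 'pos|_force: \['
python3 -m inch '.55 0 0 -.0003 0 0 0;.55 0 0 0 0 0 0;.55 0 0 0 0 0 0'|egrep 'pos|_force: \['
```

```text
position: [0.5659, -0.1377, 0.0869]
wrist_force: [0.4, 0.3, -0.3]
position: [0.5659, -0.1377, 0.0865]
wrist_force: [0.1, -0.2, -1.1]
position: [0.5659, -0.1377, 0.0863]
wrist_force: [-0.4, -0.4, 0.6]
```

```bash
python3 -m inch '.55 0 0 -.0003 0 0 0;.55 0 0 0 0 0 0;.55 0 0 0 0 0 0'|egrep 'pos|_force: \['
python3 -m inch '.55 0 0 -.0002 0 0 0;.55 0 0 0 0 0 0;.55 0 0 0 0 0 0'|egrep 'pos|_force: \['
```

```text
position: [0.566, -0.1377, 0.0863]
wrist_force: [-1.6, 1.2, 5.0]
position: [0.5661, -0.1377, 0.0863]
wrist_force: [-2.9, 1.9, 7.9]
```

```bash
python3 -m inch '.75 0 0 .0003 0 0 0;.8 0 0 0 0 0 0;.88 0 0 0 0 0 0;.95 0 0 0 0 0 0;.95 0 0 0 0 0 0'
python3 -m inch '.95 0 0 .01 0 0 0;.95 0 0 .02 0 0 0;.95 0 0 .03 0 0 0;.95 0 0 .015 0 0 0;.95 0 0 0 0 0 0'|egrep 'pos|_force: \['
python3 -m inch '.95 0 0 0 0 0 0;.95 0 0 0 0 0 0'|egrep 'pos|_force: \['
python3 - <<'E'
from h import *
grab('wrist','wz'); z=np.load('wz.npz'); print(z['p'])
K,T=cam('wrist','wz'); P=cloud(K,T,z['d'])
c=T[:3,:3].T@(np.array([.5665,-.138,.098])-T[:3,3]); u,v,_=(K@c/c[2]); print(u,v)
r=27; print('pan z',[np.median(P[int(v+b)-3:int(v+b)+4,int(u+a)-3:int(u+a)+4,2]).round(4) for a,b in ((0,0),(-r,0),(r,0),(0,-r),(0,r))])
m=(abs(P[...,2]-.098)<.005)&(np.hypot(P[...,0]-.566,P[...,1]+.138)<.06)
m=m.astype(np.uint8)*255; cs=max(cv2.findContours(m,0,1)[0],key=cv2.contourArea)
print('pan',circ('wz',cs[:,0,:],.098))
m=((abs(P[...,2]-.066)<.004)&(np.hypot(P[...,0]-.566,P[...,1]+.138)<.07))
print('tray-rim-level pts',m.sum())
E
```

```text
time_s: 25.02
position: [0.5659, -0.1377, 0.0859]
tool_rot: [-0.0, 1.0, -0.0, -0.0]
wrist_force: [-0.8, -1.5, 0.4]
opening: 0.95
grip_force: 0.0
position: [0.5673, -0.1382, 0.1656]
wrist_force: [1.5, 0.8, 1.2]
position: [0.5657, -0.1376, 0.1607]
wrist_force: [1.2, -0.9, -0.4]
[ 0.5656542  -0.13761083  0.16067136]
281.18753324812974 227.69004213497215
pan z [np.float64(0.098), np.float64(0.0982), np.float64(0.0984), np.float64(0.0984), np.float64(0.0983)]
pan (array([ 0.5664, -0.1393]), np.float64(0.0306), 227)
tray-rim-level pts 3979
```

The pan is level at 98 mm all round. Now the 200 g weight.

```bash
python3 -m inch '.7 -.013 -.03 .01 0 0 0;.7 -.017 -.032 0 0 0 0;.7 -.017 -.032 0 0 0 0;.7 -.017 -.032 0 0 0 0;.7 -.017 -.032 0 0 0 0'|egrep 'pos|_force: \['
python3 -m inch '.7 -.017 -.032 0 0 0 0;.7 -.017 -.032 0 0 0 0;.7 -.017 -.029 0 0 0 0;.7 0 0 0 0 0 0;.7 0 0 0 0 0 0'|egrep 'pos|_force: \['
python3 - <<'E'
from h import *
grab('wrist','wg'); z=np.load('wg.npz'); print(z['p'],z['q'])
K,T=cam('wrist','wg'); P=cloud(K,T,z['d']); hsv=cv2.cvtColor(z['im'],cv2.COLOR_RGB2HSV)
br=cv2.inRange(hsv,(10,80,50),(32,255,255)); br[260:]=0
for c in cv2.findContours(br,0,2)[0]:
    if cv2.contourArea(c)<80: continue
    m=np.zeros_like(br); cv2.drawContours(m,[c],-1,255,-1); Q=P[m>0]; 
    b=Q[(Q[:,2]>.012)]; t=Q[Q[:,2]>Q[:,2].max()-.006]
    print(cv2.boundingRect(c),'zmax',np.percentile(Q[:,2],98).round(4),'top ctr',t.mean(0).round(4),'xy range',np.percentile(b,[1,99],axis=0).round(4).tolist())
E
```

```text
position: [0.4836, -0.2967, 0.1702]
wrist_force: [0.5, -0.7, -0.3]
position: [0.4327, -0.3897, 0.1699]
wrist_force: [0.2, 0.7, -0.8]
[ 0.43274596 -0.38968888  0.16989895] [ 1.37994372e-03  9.99998626e-01  6.82229319e-04 -6.15445337e-04]
(136, 230, 70, 30) zmax 0.0246 top ctr [ 0.3575 -0.391   0.313 ] xy range [[0.3575, -0.5452, 0.0123], [0.5036, -0.391, 0.313]]
(340, 224, 56, 36) zmax 0.0015 top ctr [ 0.3575 -0.391   0.313 ] xy range [[0.3575, -0.391, 0.313], [0.3575, -0.391, 0.313]]
(13, 224, 113, 36) zmax 0.0017 top ctr [ 0.3575 -0.391   0.313 ] xy range [[0.3575, -0.391, 0.313], [0.3575, -0.391, 0.313]]
(126, 202, 105, 58) zmax 0.0251 top ctr [ 0.3575 -0.391   0.313 ] xy range [[0.3575, -0.5513, 0.0123], [0.4963, -0.391, 0.313]]
(223, 188, 104, 72) zmax 0.0465 top ctr [ 0.3575 -0.391   0.313 ] xy range [[0.4018, -0.4059, 0.0127], [0.4987, -0.377, 0.1462]]
(206, 186, 51, 36) zmax 0.0017 top ctr [ 0.3575 -0.391   0.313 ] xy range [[0.3575, -0.391, 0.313], [0.3575, -0.391, 0.313]]
(100, 155, 24, 15) zmax 0.0018 top ctr [ 0.3575 -0.391   0.313 ] xy range [[0.3575, -0.391, 0.313], [0.3575, -0.391, 0.313]]Traceback (most recent call last):
  File "<stdin>", line 9, in <module>
    return _quantile_unchecked(
        a, q, axis, out, overwrite_input, method, keepdims, weights)
    return _ureduce(a,
                    func=_quantile_ureduce_func,
    ...<5 lines>...
                    overwrite_input=overwrite_input,
                    method=method)
    r = func(a, **kwargs)
    result = _quantile(arr,
                       quantiles=q,
    ...<2 lines>...
                       out=out,
                       weights=wgt)
    slices_having_nans = np.isnan(arr[-1, ...])
                                  ~~~^^^^^^^^^
IndexError: index -1 is out of bounds for axis 0 with size 0
```

Run:
```python
from h import *
z=np.load('wg.npz'); K,T=cam('wrist','wg'); P=cloud(K,T,z['d']); ok=z['d']>0.05
near=ok&(np.hypot(P[...,0]-.444,P[...,1]+.3885)<.035)
for a,b in ((.012,.024),(.0245,.029),(.030,.037),(.0445,.05)):
    m=near&(P[...,2]>a)&(P[...,2]<b); Q=P[m]; v,u=np.nonzero(m)
    print(a,b,len(Q),'min',Q.min(0).round(4),'max',Q.max(0).round(4),'mid',((Q.min(0)+Q.max(0))/2).round(4),'px',u.mean().round(1),v.mean().round(1))
m=ok&(P[...,2]>.012)&(P[...,2]<.06); n,l,s,c=cv2.connectedComponentsWithStats(m.astype(np.uint8))
for i in range(1,n):
    if s[i,4]>60: Q=P[l==i]; print(s[i].tolist(),np.median(Q,0).round(3),Q[:,2].max().round(3),z['im'][l==i].mean(0).round())
```

```text
0.012 0.024 76 min [ 0.4279 -0.405   0.0122] max [ 0.4391 -0.3763  0.0239] mid [ 0.4335 -0.3907  0.0181] px 280.8 194.4
0.0245 0.029 55 min [ 0.4281 -0.4057  0.0245] max [ 0.4575 -0.3759  0.029 ] mid [ 0.4428 -0.3908  0.0267] px 279.3 200.4
0.03 0.037 400 min [ 0.4283 -0.4045  0.03  ] max [ 0.457  -0.377   0.0344] mid [ 0.4427 -0.3908  0.0322] px 280.1 207.1
0.0445 0.05 184 min [ 0.4357 -0.3983  0.0445] max [ 0.4506 -0.3833  0.0482] mid [ 0.4432 -0.3908  0.0464] px 280.2 214.2
[265, 191, 31, 33, 797] [ 0.439 -0.391  0.032] 0.048 [232. 216. 160.]
[430, 193, 130, 129, 12059] [ 0.476 -0.187  0.048] 0.06 [185. 188. 188.]
[354, 194, 34, 34, 860] [ 0.443 -0.303  0.032] 0.048 [143.  74. 176.]
[127, 218, 90, 81, 2067] [ 0.484 -0.524  0.024] 0.027 [233. 216. 164.]
[322, 241, 30, 33, 567] [ 0.491 -0.336  0.031] 0.048 [35. 35. 37.]
[264, 247, 23, 26, 471] [ 0.499 -0.396  0.025] 0.039 [229. 213. 156.]
[61, 255, 54, 47, 293] [ 0.53  -0.608  0.014] 0.016 [178. 175. 169.]
[0, 271, 18, 47, 481] [ 0.552 -0.696  0.019] 0.033 [ 38. 130. 213.]
[286, 307, 17, 20, 265] [ 0.572 -0.375  0.02 ] 0.031 [226. 208. 151.]
[0, 353, 47, 32, 927] [ 0.63  -0.693  0.032] 0.06 [214. 214. 208.]
[128, 361, 39, 32, 810] [ 0.64  -0.539  0.044] 0.06 [233. 232. 227.]
```

```bash
python3 -m inch '.65 .0103 0 -.035 0 0 0;.65 0 0 -.038 0 0 0;.65 0 0 -.038 0 0 0;.65 0 0 -.025 0 0 0;.65 0 0 -.015 0 0 0'|egrep 'pos|_force: \['
python3 -m inch '.65 0 0 -.008 0 0 0;.65 0 0 0 0 0 0;.65 0 0 0 0 0 0'|egrep 'pos|_force: \['
```

```text
position: [0.4438, -0.386, 0.0163]
wrist_force: [0.1, -0.0, -0.3]
position: [0.4448, -0.3883, 0.0126]
wrist_force: [0.0, -0.4, 0.7]
```

```bash
python3 -m inch '.65 -.0012 -.0012 -.004 0 0 0;.65 0 0 -.002 0 0 0;.55 0 0 0 0 0 0;.45 0 0 0 0 0 0'|egrep 'pos|_force|open'
python3 -m inch '.38 0 0 0 0 0 0;.32 0 0 0 0 0 0;.2 0 0 0 0 0 0;.2 0 0 0 0 0 0;.2 0 0 0 0 0 0' 40|egrep 'pos|_force|open'
```

```text
position: [0.4431, -0.3901, 0.0065]
wrist_force: [-0.1, 0.2, 0.9]
opening: 0.451
grip_force: 0.0
position: [0.4431, -0.39, 0.0066]
wrist_force: [-1.7, 1.9, 6.4]
opening: 0.335
grip_force: 39.5
```

```bash
python3 -m inch '.2 0 0 .01 0 0 0;.2 0 0 .025 0 0 0;.2 0 0 .035 0 0 0;.2 0 0 .035 0 0 0;.2 0 0 .035 0 0 0'|egrep 'pos|_force|open'
python3 -m inch '.2 .012 .025 .015 0 0 0;.2 .017 .034 0 0 0 0;.2 .017 .034 0 0 0 0;.2 .017 .034 0 0 0 0;.2 .017 .034 0 0 0 0'|egrep 'pos|_force|open'
python3 -m inch '.2 .017 .034 0 0 0 0;.2 .017 .034 0 0 0 0;.2 .009 .022 0 0 0 0;.2 0 0 0 0 0 0;.2 0 0 0 0 0 0'|egrep 'pos|_force|open'
```

```text
position: [0.4427, -0.3896, 0.1483]
wrist_force: [1.0, -1.8, -1.9]
opening: 0.333
grip_force: 40.0
position: [0.5233, -0.2273, 0.1619]
wrist_force: [0.1, -0.1, -2.5]
opening: 0.332
grip_force: 40.0
position: [0.5663, -0.1377, 0.1615]
wrist_force: [-0.4, -0.1, -1.4]
opening: 0.33
grip_force: 40.1
```

```bash
python3 -m inch '.2 0 0 -.02 0 0 0;.2 0 0 -.018 0 0 0;.2 0 0 -.01 0 0 0;.2 0 0 0 0 0 0;.2 0 0 0 0 0 0'|egrep 'pos|_force: \['
python3 -m inch '.2 0 0 -.003 0 0 0;.2 0 0 -.002 0 0 0;.2 0 0 0 0 0 0;.2 0 0 0 0 0 0'|egrep 'pos|_force: \['
```

```text
position: [0.5657, -0.1396, 0.1134]
wrist_force: [0.2, -0.2, -1.1]
position: [0.5661, -0.139, 0.1084]
wrist_force: [-0.4, -0.6, -3.5]
```

```bash
python3 -m inch '.2 .0004 .001 -.001 0 0 0;.2 0 0 -.001 0 0 0;.2 0 0 0 0 0 0'|egrep 'pos|_force: \['
python3 -m inch '.2 0 0 -.0006 0 0 0;.2 0 0 0 0 0 0;.2 0 0 0 0 0 0'|egrep 'pos|_force: \['
python3 -m inch '.2 0 0 -.0005 0 0 0;.2 0 0 0 0 0 0;.2 0 0 0 0 0 0'|egrep 'pos|_force: \['
```

```text
position: [0.5664, -0.1378, 0.1059]
wrist_force: [-0.2, -0.6, -2.5]
position: [0.5664, -0.1379, 0.1054]
wrist_force: [-0.4, -0.1, -2.6]
position: [0.5664, -0.1379, 0.1049]
wrist_force: [0.2, -0.2, -1.6]
```

```bash
python3 -m inch '.2 0 0 -.0003 0 0 0;.2 0 0 0 0 0 0;.2 0 0 0 0 0 0'|egrep 'pos|_force: \['
python3 -m inch '.2 0 0 -.0002 0 0 0;.2 0 0 0 0 0 0;.2 0 0 0 0 0 0'|egrep 'pos|_force: \['
```

```text
position: [0.5664, -0.1379, 0.1046]
wrist_force: [-0.2, -0.3, -1.7]
position: [0.5665, -0.1379, 0.1046]
wrist_force: [-0.5, 0.1, -0.1]
```

```bash
python3 -m inch '.2 0 0 -.0002 0 0 0;.2 0 0 0 0 0 0;.2 0 0 0 0 0 0'|egrep 'pos|_force: \['
```

```text
position: [0.5665, -0.1379, 0.1045]
wrist_force: [-1.6, 0.2, 3.9]
```

```bash
python3 -m inch '.36 0 0 0 0 0 0;.42 0 0 0 0 0 0;.5 0 0 0 0 0 0;.6 0 0 0 0 0 0;.6 0 0 0 0 0 0'|egrep 'pos|_force|open'
python3 -m inch '.6 0 0 .01 0 0 0;.6 0 0 .02 0 0 0;.6 0 0 .03 0 0 0;.6 0 0 .03 0 0 0;.6 0 0 .02 0 0 0'|egrep 'pos|_force: \['
python3 -m inch '.6 0 0 0 0 0 0;.6 0 0 0 0 0 0;.6 0 0 0 0 0 0'|egrep 'pos|_force: \['
python3 - <<'E'
from h import *
grab('wrist','wf'); z=np.load('wf.npz'); K,T=cam('wrist','wf'); P=cloud(K,T,z['d']); ok=z['d']>.05
near=ok&(np.hypot(P[...,0]-.566,P[...,1]+.138)<.06)
for a,b in ((.0955,.1005),(.126,.134),(.1425,.15)):
    m=near&(P[...,2]>a)&(P[...,2]<b); Q=P[m]; print(a,len(Q),Q.min(0).round(4),Q.max(0).round(4),((Q.min(0)+Q.max(0))/2).round(4),np.median(Q[:,2]).round(4))
m=near&(abs(P[...,2]-.098)<.003); Q=P[m]; A=np.c_[Q,]; f=np.linalg.lstsq(np.c_[Q[:,:2]-[.566,-.138],np.ones(len(Q))],Q[:,2],rcond=None)[0]; print('pan tilt deg',np.degrees(f[:2]).round(2),f[2].round(4))
grab('top','tf'); K,T=cam('top','tf'); z=np.load('tf.npz'); hsv=cv2.cvtColor(z['im'],cv2.COLOR_RGB2HSV); br=cv2.inRange(hsv,(12,90,110),(30,255,255)); br[:,:340]=0; br[:,415:]=0; br[:190]=0;br[270:]=0
for c in cv2.findContours(br,0,2)[0]:
    if cv2.contourArea(c)>8: print('brass',cv2.boundingRect(c))
print(get_state()['time_s'])
E
```

```text
position: [0.5664, -0.1379, 0.1041]
wrist_force: [0.6, 0.3, -0.4]
opening: 0.599
grip_force: 0.0
position: [0.5667, -0.138, 0.218]
wrist_force: [-0.5, -0.7, 0.2]
position: [0.5662, -0.1378, 0.2139]
wrist_force: [0.5, -0.0, -0.5]
0.0955 2274 [ 0.5361 -0.1696  0.0955] [ 0.5974 -0.1093  0.1004] [ 0.5668 -0.1395  0.098 ] 0.0982
0.126 694 [ 0.5519 -0.1544  0.126 ] [ 0.5819 -0.1254  0.1319] [ 0.5669 -0.1399  0.129 ] 0.1296
0.1425 282 [ 0.559  -0.1466  0.1425] [ 0.5737 -0.1323  0.1462] [ 0.5664 -0.1394  0.1444] 0.144
pan tilt deg [-0.05 -0.  ] 0.0982
brass (395, 227, 12, 10)
brass (388, 201, 8, 8)
32.6333
```

The weight stands within 0.5 mm of the pan's centre, the pan is level at 98 mm, and the two small weights have not moved.

```bash
python3 -c "
from workcell import *
print(sign_off())"
```

```text
the job is handed in; nothing more can be done
None
```

The balance is back together in the order asked (tray, support, pan), with the 200 g weight standing within about 0.5 mm of the pan's middle and the two smaller weights left where they stood; handed in at about 33 s of the 128 s allowed.

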